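# Set the grind dial to the tab and start the grinder

## Robot

A 7-joint arm with a two-finger parallel gripper is mounted at the origin on the work surface. World frame = base frame: x ahead of the robot, y to its left, z up, the work surface at z = 0. Lengths are in m, angles in degrees, forces in N, time in s.
With the tool pointing down it reaches from about 0.425 to 0.875 m from the base axis. Payload 4.7 kg.
Tool frame: the origin (TCP) lies at the very end of the fingers, on their centre line; the grasp point (between the pads) lies 19 mm behind it; z points along the fingers, y is the direction in which the jaws open and shut (so a half turn about z gives the same grasp; the last joint's range is limited). The gripper opens to 87 mm and grips with 3 to 60 N. Pads are 19 mm wide; open, the fingers measure 117 mm over their backs; the gripper's body (75 mm by 190 mm) begins 51 mm behind the grasp point.
Start: joints at [-70.411, 18.392, -4.016, 83.108, 1.295, 78.541, -3.26], TCP at [0.209, 0.615, 0.223] pointing down, gripper open.
Joint ranges: [-163.93, 163.93], [-17.29, 119.83], [-79.2, 71.16], [3.27, 140.29], [-89.18, 269.18], [5.43, 117.66], [-154.24, 154.24]. Speed limits (degrees/s): [147.25, 147.25, 180, 180, 180, 180, 180].

## Interface

Orientations are given as [roll, pitch, yaw] about the fixed x, y, z axes, in that order (R = Rz(yaw) Ry(pitch) Rx(roll)).
In Python, from cell import env gives the robot as it stands.
- The arm moves only by the tool servo_tool, never from a script. Its argument "increments" is a list that holds one entry, the list of rows, each a list of 7 numbers: the shift along the tool's x, y, z in m, then the turn, a rotation vector about the tool's x, y, z in degrees, then the opening, from -1 (shut) to 1 (fully open). In form: [[[dx, dy, dz, rx, ry, rz, fingers], ...]]. A call has 1 to 20 rows; each row is the pose to reach, as a shift and turn from the pose commanded when the call began, along the tool's axes at that moment; what a row does not reach only later rows make up. A row lasts 1/10 s, in which the tool goes at most 50 mm and 8.59 degrees, less where a joint would pass 70% of its speed; a pose out of reach is approached as far as the arm can. A call with a gripper value outside its range is refused whole. The fingers move at their own pace and stop on an object; "squeeze" is the grip in N (left out, the last holds). Time passes only in rows, so rows that repeat a pose let the fingers close. It gives the time, the measured TCP pose, the force and the opening at its end, in the units of the state.
- env.get_obs(): the state, without advancing time (a new reading comes with each control period).
- env.read_camera(name): name is "scene" or "side" or "wrist"; returns a dict with "frame" (480x640x3 uint8, blue, green, red), "intrinsics" (3x3 intrinsics, pixels), "rvec" (rotation vector, rad) and "tvec" (3), from world to camera coordinates, as OpenCV has them. Camera axes: x right, y down, z forward; pixel columns grow to the right and rows downward; lengths in m; the calibration is good to about 2 mm. A picture is of the moment at which its call begins. There is no depth.
- env.sign_off(): hands the job in, once; it reports no verdict.
The state is a dict: "time_s": time; "qpos": joint angles; "joint_velocities": joint speeds; "effort": joint torques, N m; "tool_pos": TCP position; "tool_rot": TCP orientation; "force": force on the tool from outside, world axes, zero at the start; "wrist_torque": the same for the moment, N m; "grip_width": finger opening in m.
Only numpy, scipy, OpenCV 4.12 (cv2) and the standard library are available. Lean on these libraries where they do the work, as an engineer would, in place of code of your own. Each camera call takes 0.05 s, during which the arm holds its last target.

## Task

Push the grinder's dial round by its upright finger peg with a fingertip, gently, until the white index mark on the dial lines up with the white line on the setting tab, and take the finger off. Then press the start button all the way down with a fingertip and come clear. Do not lift the dial, do not press start while the marks are out of line, and leave the cup, jar and brush alone.

Things in the scene. Friction and masses are not known exactly. Their poses are not given: they have to be found in the camera images.
- grinder: Low green coffee grinder fixed to the bench; origin on the table under the dial's axis. z up, +y towards its green switch housing with the start button, -x towards its spout, which faces the robot at yaw 0. Foot 240 by 170 by 18 mm.
- dial_center (a point): On the dial's vertical turning axis, at the height of its flat top (152 mm above the table). The dial is a black disc 120 mm across, 12 mm thick, with a steel cap 40 mm across and 12 mm high in its middle. It lies on a round aluminium flange, 176 mm across, top 140 mm above the table, with scale lines every 10 degrees. Axes are the grinder's.
- dial_index (a point): Outer end of the dial's index mark, a straight white line 34 mm long and 4 mm wide on the dial's top, running radially outwards; this point is 59 mm from the axis on the dial's top. It turns with the dial; its x axis points outwards along the mark, z up.
- peg_top (a point): Centre of the top of the dial's upright steel finger peg, 14 mm across, standing 34 mm above the dial's top, 46 mm from the axis, on the side exactly opposite the index mark. It turns with the dial. The dial is pushed round by this peg.
- target_line (a point): Inner end, 68 mm from the dial's axis, of the white line (19 by 4 mm, radial) on the setting tab: a small black block, 14 mm wide, 21 mm long, fixed on the flange beside the dial, its top 6 mm above the flange (6 mm below the dial's top), placed elsewhere round the far side each time. x axis: radially outwards along the line; z up.
- dial (a joint): Dial angle on the grinder, rad: 0 when the index mark points along the grinder's +x, growing counter-clockwise seen from above; stops at -1.5 and 1.9. Stiff (about 0.12 N m, 2.6 N at the peg), no spring, stays where it is left. At the start it stands 0.5 to 2.6 rad counter-clockwise of the tab's line, so it must be turned clockwise.
- dial_lift (a joint): How far the dial is lifted off its seat, m: 0 seated, up to 0.03. The dial lifts off for cleaning (it takes about 5 N) and must stay seated.
- start_top (a point): Centre of the top of the start button, a round black upward-facing push button 30 mm across in a steel collar on top of the green switch housing (75 mm by 80 mm, top 140 mm above the table), 130 mm from the dial's axis towards the grinder's +y.
- start (a joint): Travel of the start button, m: 0 up, 0.006 fully down; sprung, about 4 N fully down.
- cup_center (a point): Centre, half-way up, of a loose steel dosing cup, 58 mm across and 55 mm high, on the table in front of the grinder. To be left alone.
- jar_center (a point): Centre, half-way up, of a loose small amber sample jar with a black lid, 48 mm across and 75 mm high, on the table beside the grinder. To be left alone.
- brush_grip (a point): Middle of the handle of a loose cleaning brush, 160 mm long, lying on the table in front of the grinder. To be left alone.

How it is judged:
By the outcome, as a careful person would: the job done as asked, in the order asked, and still so for the second after the job is handed in, with the robot touching nothing.
It also fails if it takes over 64 s, if anything falls off the work surface, if the arm or the gripper's body presses on something with over 40 N, if the wrist force passes 120 N, or if a joint passes its speed limit or range.

## Working session

There is one attempt and no reset: what is moved stays moved. The work goes in short steps, Python scripts to look and compute and a tool call to move; the robot and the scene stay as the last step left them, time stands still between calls to the robot, and variables do not carry over. Pictures are saved under pics/ and viewed, and the job is handed in when it is done.

Besides the shell and the picture viewer there is one more tool, called after "Request:" as name(argument=value, ...) on one line, values as JSON. servo_tool: Moves the arm, as the interface text tells. Its arguments: {"type":"object","properties":{"increments":{"type":"array","items":{"type":"array","items":{"type":"array","items":{"type":"number"}}}},"squeeze":{"type":"number"}},"required":["increments"]}

```bash
ls; mkdir -p pics; python3 - <<'E'
from cell import env
import cv2
for n in ["scene","side","wrist"]:
    c=env.read_camera(n); cv2.imwrite(f"pics/{n}0.png",c["frame"])
    print(n,c["intrinsics"],c["rvec"],c["tvec"])
o=env.get_obs(); print(o)
E
```

```text
pics
scene [[446.77761136   0.         323.48184699]
 [  0.         446.77761136 240.80781597]
 [  0.           0.           1.        ]] [ 1.5767373   1.68859787 -0.91072237] [ 0.08787594 -0.17394371  1.21460788]
side [[470.35481504   0.         316.72961877]
 [  0.         470.35481504 237.88640205]
 [  0.           0.           1.        ]] [ 2.33452908 -0.1483165   0.07967381] [-0.52220032  0.08609694  0.93269513]
wrist [[384.22588879   0.         321.43840925]
 [  0.         384.22588879 242.45369564]
 [  0.           0.           1.        ]] [-2.37022208 -1.6955667  -0.22680513] [-0.64873921 -0.03126512  0.38915548]
{'time_s': 0.15, 'qpos': array([-70.41080783,  18.42938214,  -4.0142281 ,  83.15758934,
         1.29523605,  78.54109163,  -3.26128787]), 'joint_velocities': array([ 0.05679241, -0.10534126, -0.02692431, -0.25772182, -0.01854878,
        0.01569214, -0.01911315]), 'effort': array([ 4.19124435e-04, -4.91798759e+01, -4.04401990e-01, -3.12871885e+01,
       -6.39316533e-02,  4.06169111e-02,  1.23730697e-04]), 'tool_pos': array([0.2092    , 0.61498277, 0.22172271]), 'tool_rot': array([-1.79917159e+02,  5.65609700e-03,  1.61217700e+02]), 'force': array([-1.12477875,  0.15108469, -0.13772355]), 'wrist_torque': array([0.03854068, 0.03496604, 0.00237271]), 'grip_width': 0.08754416458759036}
```

View pics/scene0.png

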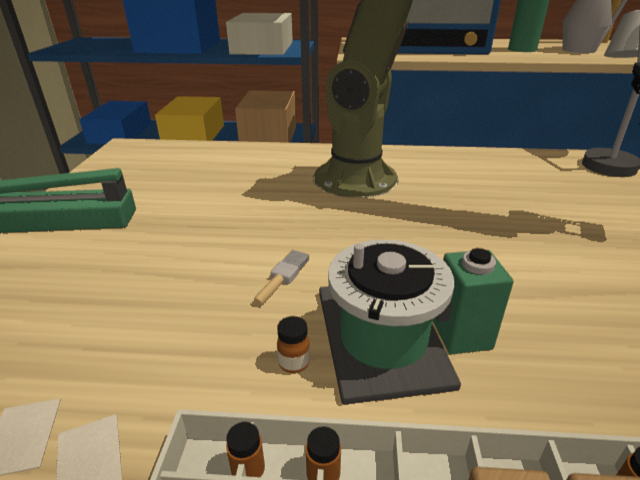

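View pics/side0.png

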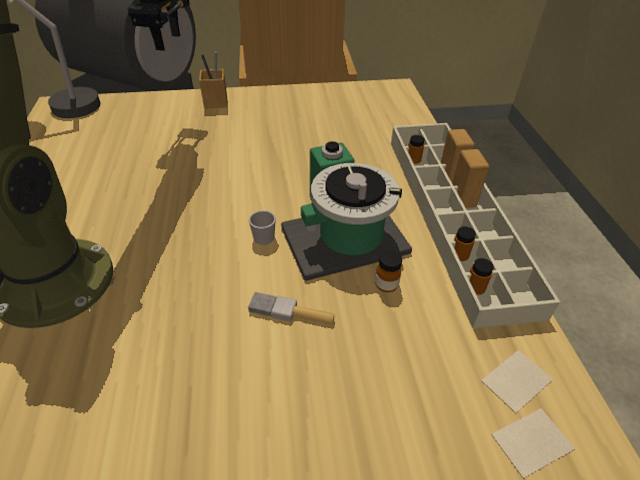

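View pics/wrist0.png

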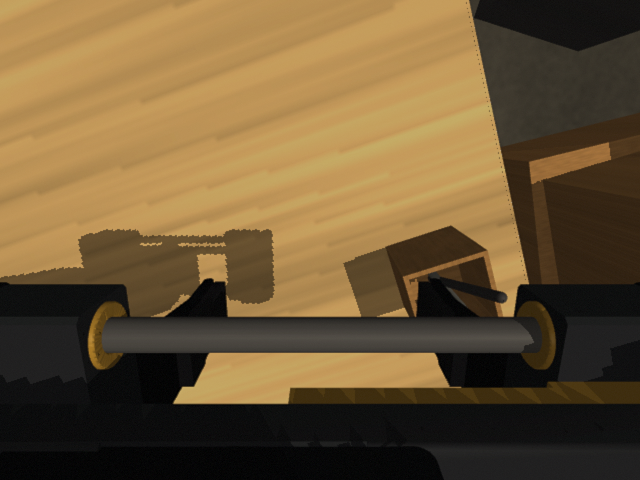

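Scene view: the dial cap is at about (391,259), index tip (434,267), peg top (358,248), tab (376,309) and start button (480,255). The side view agrees with this. I'll zoom in to measure.

```bash
python3 - <<'E'
import cv2
a=cv2.imread("pics/scene0.png")[225:345,320:520]; cv2.imwrite("pics/sc1.png",cv2.resize(a,None,fx=4,fy=4,interpolation=cv2.INTER_CUBIC))
a=cv2.imread("pics/side0.png")[130:250,290:420]; cv2.imwrite("pics/si1.png",cv2.resize(a,None,fx=5,fy=5,interpolation=cv2.INTER_CUBIC))
E
```

```text
(no output)
```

View pics/sc1.png

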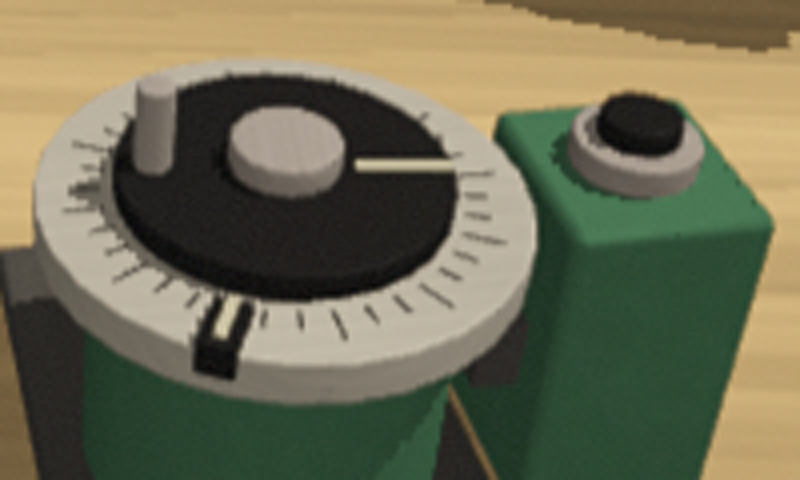

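View pics/si1.png

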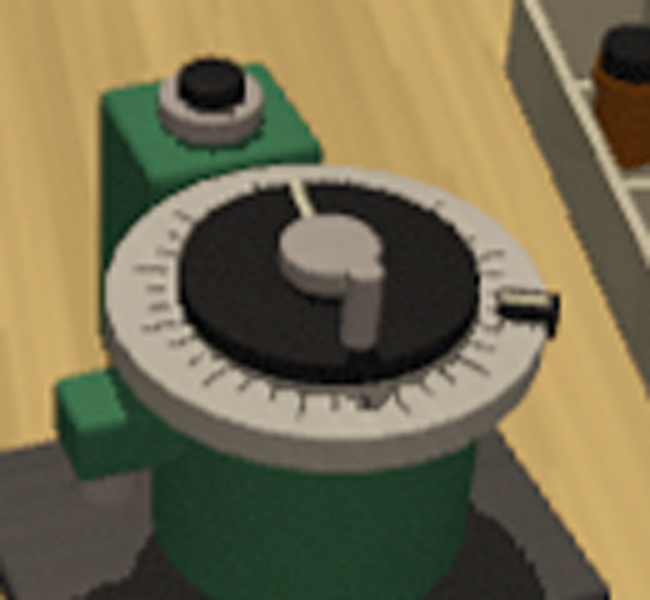

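```bash
cat > fit.py <<'E'
import numpy as np, cv2
from scipy.optimize import least_squares
K={}
def cam(c): return c["intrinsics"],c["rvec"],c["tvec"]
def proj(P,c): return cv2.projectPoints(np.array(P,float).reshape(-1,1,3),c["rvec"],c["tvec"],c["intrinsics"],None)[0].reshape(-1,2)
def pts(p):
    x,y,yaw,d,t,zs=p[:6]
    def g(r,a,z): return [x+r*np.cos(yaw+a),y+r*np.sin(yaw+a),z]
    return dict(tip=g(.059,d,.152),inn=g(.025,d,.152),peg=g(.046,d+np.pi,.186),cap=[x,y,.164],
      ti=g(.068,t,.146),to=g(.087,t,.146),st=g(.13,np.pi/2,zs))
def fit(obs,cams,p0):
    def res(p):
        P=pts(p);r=[]
        for i,cn in enumerate(obs):
            n=list(obs[cn]); uv=proj([P[k] for k in n],cams[cn])+p[6+2*i:8+2*i]
            r+=list((uv-np.array([obs[cn][k] for k in n])).ravel())
        return np.array(r+list(np.array(p[6:])/2))
    s=least_squares(res,p0); return s,res(s.x)
E
python3 - <<'E'
from fit import *
from cell import env
cams={n:env.read_camera(n) for n in ["scene","side"]}
f=lambda u,v,s,ox,oy:((u+.5)/s-.5+ox,(v+.5)/s-.5+oy)
S=lambda u,v:f(u,v,4,320,225); D=lambda u,v:f(u,v,5,290,130)
obs=dict(scene=dict(tip=S(457,165),inn=S(355,163),peg=S(157,85),cap=S(287,137),ti=S(233,300),to=S(222,338),st=S(642,115)),
 side=dict(tip=D(296,183),cap=D(331,245),peg=D(364,274),ti=D(500,298),to=D(547,302),st=D(211,80)))
s,r=fit(obs,cams,[.6,.1,0,1,-.5,.16,0,0,0,0])
print(np.round(s.x,4)); print(np.round(r,1)); print({k:np.round(v,4).tolist() for k,v in pts(s.x).items()})
print(np.degrees(s.x[2:5]))
for n in cams: # table points
    c=cams[n];R=cv2.Rodrigues(c["rvec"])[0]; print(n,-R.T@c["tvec"])
E
```

```text
[ 0.6081  0.048   0.2135  1.4112 -0.4903  0.1598 -0.0955  0.0822 -0.147
 -0.0087]
[-0.7  0.3  0.3  0.6 -0.3 -0.6  0.  -0.1  0.7 -0.2 -0.3 -0.2  0.2  0.1
 -0.5  0.1 -0.1  0.   0.2 -0.6  0.1  0.2  0.5  0.4 -0.2 -0.1 -0.   0.
 -0.1 -0. ]
{'tip': [0.6049, 0.1069, 0.152], 'inn': [0.6067, 0.073, 0.152], 'peg': [0.6106, 0.0021, 0.186], 'cap': [0.6081, 0.048, 0.164], 'ti': [0.6735, 0.0294, 0.146], 'to': [0.6918, 0.0242, 0.146], 'st': [0.5805, 0.175, 0.1598]}
[ 12.23531231  80.85675251 -28.09473002]
scene [ 1.11334399 -0.01050707  0.52307327]
side [ 0.42859744 -0.67398055  0.71559801]
```

The two-camera fit holds to under 1 px. The grinder is at (0.608, 0.048) with yaw 12.2°. The dial mark is at world angle 93.1° and the tab at -15.9°, so the dial needs about 109° clockwise. Next I'll work out the transit to the far side of the peg.

```bash
cat > mv.py <<'E'
import numpy as np
def inc(p0,yaw0,p1,yaw1):
    a=np.radians(yaw0); d=np.array(p1)-np.array(p0)
    return np.array([d[0]*np.cos(a)+d[1]*np.sin(a), d[0]*np.sin(a)-d[1]*np.cos(a), -d[2],0,0,-(yaw1-yaw0)])
def show(L,g=-1):
    print("["+",".join("["+",".join(f"{v:.4g}" for v in [round(r[0],4),round(r[1],4),round(r[2],4),0,0,round(r[5],1),g])+"]" for r in L)+"]")
E
python3 - <<'E'
from mv import *
D=inc([.209,.615,.223],161.2,[.640,.0035,.26],183.1)
show([D*f for f in [.03,.08,.14,.2,.26,.32,.38,.44,.5,.56,.62,.68,.74,.8,.86,.91,.95,.98,1,1]])
E
```

```text
[[-0.0182,-0.0132,-0.0011,0,0,-0.7,-1],[-0.0484,-0.0352,-0.003,0,0,-1.8,-1],[-0.0847,-0.0616,-0.0052,0,0,-3.1,-1],[-0.121,-0.088,-0.0074,0,0,-4.4,-1],[-0.1573,-0.1144,-0.0096,0,0,-5.7,-1],[-0.1936,-0.1408,-0.0118,0,0,-7,-1],[-0.2299,-0.1672,-0.0141,0,0,-8.3,-1],[-0.2662,-0.1936,-0.0163,0,0,-9.6,-1],[-0.3025,-0.22,-0.0185,0,0,-11,-1],[-0.3388,-0.2464,-0.0207,0,0,-12.3,-1],[-0.3751,-0.2728,-0.0229,0,0,-13.6,-1],[-0.4114,-0.2992,-0.0252,0,0,-14.9,-1],[-0.4478,-0.3256,-0.0274,0,0,-16.2,-1],[-0.4841,-0.352,-0.0296,0,0,-17.5,-1],[-0.5204,-0.3784,-0.0318,0,0,-18.8,-1],[-0.5506,-0.4004,-0.0337,0,0,-19.9,-1],[-0.5748,-0.418,-0.0352,0,0,-20.8,-1],[-0.593,-0.4312,-0.0363,0,0,-21.5,-1],[-0.6051,-0.44,-0.037,0,0,-21.9,-1],[-0.6051,-0.44,-0.037,0,0,-21.9,-1]]
```

Request:
servo_tool(increments=[[[-0.018, -0.013, -0.001, 0, 0, -0.7, -1], [-0.048, -0.035, -0.003, 0, 0, -1.8, -1], [-0.085, -0.062, -0.005, 0, 0, -3.1, -1], [-0.121, -0.088, -0.007, 0, 0, -4.4, -1], [-0.157, -0.114, -0.01, 0, 0, -5.7, -1], [-0.194, -0.141, -0.012, 0, 0, -7, -1], [-0.23, -0.167, -0.014, 0, 0, -8.3, -1], [-0.266, -0.194, -0.016, 0, 0, -9.6, -1], [-0.302, -0.22, -0.018, 0, 0, -11, -1], [-0.339, -0.246, -0.021, 0, 0, -12.3, -1], [-0.375, -0.273, -0.023, 0, 0, -13.6, -1], [-0.411, -0.299, -0.025, 0, 0, -14.9, -1], [-0.448, -0.326, -0.027, 0, 0, -16.2, -1], [-0.484, -0.352, -0.03, 0, 0, -17.5, -1], [-0.52, -0.378, -0.032, 0, 0, -18.8, -1], [-0.551, -0.4, -0.034, 0, 0, -19.9, -1], [-0.575, -0.418, -0.035, 0, 0, -20.8, -1], [-0.593, -0.431, -0.036, 0, 0, -21.5, -1], [-0.605, -0.44, -0.037, 0, 0, -21.9, -1], [-0.605, -0.44, -0.037, 0, 0, -21.9, -1]]])

```text
time_s: 2.25
tool_pos: [0.641, 0.001, 0.2593]
tool_rot: [-179.9, -0.0, -177.1]
force: [0.2, -0.5, -0.3]
grip_width: 0.0003
```

```bash
python3 - <<'E'
from cell import env
import cv2,numpy as np
ims=[env.read_camera(n)["frame"] for n in ["scene","side"]]
cv2.imwrite("pics/b.png",cv2.resize(np.hstack([ims[0][60:360,200:520],ims[1][0:300,150:470]]),(800,375)))
cv2.imwrite("pics/bw.png",env.read_camera("wrist")["frame"])
o=env.get_obs(); print(o["time_s"],o["tool_pos"],o["tool_rot"],o["force"],o["qpos"],o["grip_width"])
E
```

```text
2.4 [0.63998997 0.00535675 0.25934398] [ 1.79941840e+02 -3.33239593e-02 -1.76822860e+02] [ 0.34196623  0.55220149 -0.25882737] [-22.76147804  17.08309729  25.33233534  82.37616801  -7.34405993
  82.20238715  95.76914232] 0.0002743794839713952
```

View pics/b.png

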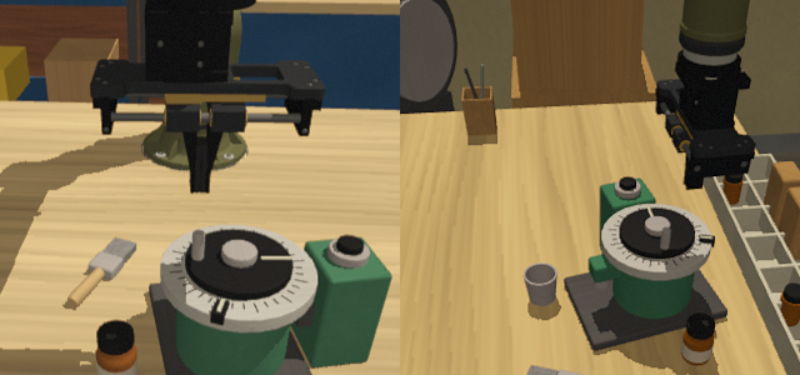

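View pics/bw.png

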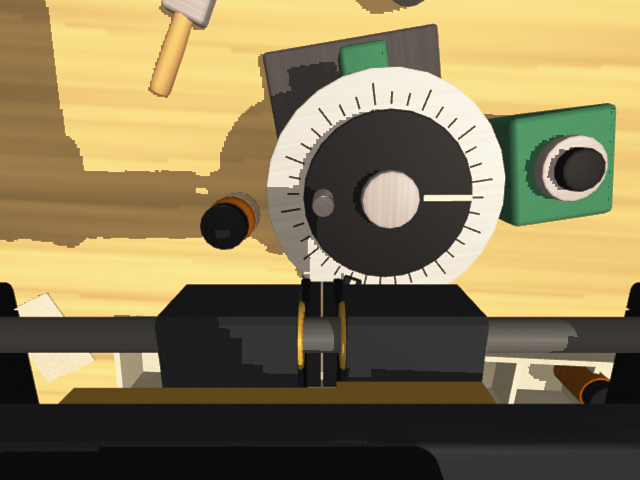

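The fingers are shut and stand beyond the peg. In the wrist view the finger column at 321 is in line with the peg at 323. Now I'll descend, 13 mm clear of the peg.

Request:
servo_tool(increments=[[[0, 0, 0.01, 0, 0, 0, -1], [0, 0, 0.025, 0, 0, 0, -1], [0, 0, 0.04, 0, 0, 0, -1], [0, 0, 0.055, 0, 0, 0, -1], [0, 0, 0.07, 0, 0, 0, -1], [0, 0, 0.082, 0, 0, 0, -1], [0, 0, 0.09, 0, 0, 0, -1], [0, 0, 0.092, 0, 0, 0, -1], [0, 0, 0.092, 0, 0, 0, -1], [0, 0, 0.092, 0, 0, 0, -1]]])

```text
time_s: 3.4
tool_pos: [0.641, 0.004, 0.1683]
tool_rot: [180.0, 0.1, -176.9]
force: [0.3, 0.7, -0.5]
grip_width: 0.0005
```

```bash
python3 - <<'E'
from mv import *
C=np.array([.6081,.048])
def pose(phi,off=.0165): # peg angle deg, finger behind by off
    a=np.radians(phi); t=np.array([np.sin(a),-np.cos(a)])
    p=C+.046*np.array([np.cos(a),np.sin(a)])-off*t
    return [*p,.168], np.degrees(np.arctan2(t[1],t[0]))%360
p0=[.6399,.0035,.168];y0=183.1
L=[]
for off in [.024,.021,.018]: L.append(inc(p0,y0,*pose(-86.9,off)))
for k in range(1,18): L.append(inc(p0,y0,*pose(-86.9-2.5*k,.0165)))
show(L); print(pose(-86.9-2.5*17))
E
```

```text
[[0.0053,0.0002,-0,0,0,-0,-1],[0.0083,0.0002,-0,0,0,-0,-1],[0.0113,0.0002,-0,0,0,-0,-1],[0.0149,-0.0005,-0,0,0,2.5,-1],[0.0169,-0.0011,-0,0,0,5,-1],[0.019,-0.0016,-0,0,0,7.5,-1],[0.0211,-0.002,-0,0,0,10,-1],[0.0232,-0.0023,-0,0,0,12.5,-1],[0.0253,-0.0025,-0,0,0,15,-1],[0.0274,-0.0027,-0,0,0,17.5,-1],[0.0296,-0.0027,-0,0,0,20,-1],[0.0317,-0.0027,-0,0,0,22.5,-1],[0.0338,-0.0025,-0,0,0,25,-1],[0.036,-0.0023,-0,0,0,27.5,-1],[0.0381,-0.0019,-0,0,0,30,-1],[0.0401,-0.0015,-0,0,0,32.5,-1],[0.0422,-0.001,-0,0,0,35,-1],[0.0443,-0.0004,-0,0,0,37.5,-1],[0.0463,0.0003,-0,0,0,40,-1],[0.0483,0.0011,-0,0,0,42.5,-1]]
([np.float64(0.591652500355402), np.float64(0.001981202151284443), 0.168], np.float64(140.6))
```

Request:
servo_tool(increments=[[[0.0053, 0.0002, 0, 0, 0, 0, -1], [0.0083, 0.0002, 0, 0, 0, 0, -1], [0.0113, 0.0002, 0, 0, 0, 0, -1], [0.0149, -0.0005, 0, 0, 0, 2.5, -1], [0.0169, -0.0011, 0, 0, 0, 5, -1], [0.019, -0.0016, 0, 0, 0, 7.5, -1], [0.0211, -0.002, 0, 0, 0, 10, -1], [0.0232, -0.0023, 0, 0, 0, 12.5, -1], [0.0253, -0.0025, 0, 0, 0, 15, -1], [0.0274, -0.0027, 0, 0, 0, 17.5, -1], [0.0296, -0.0027, 0, 0, 0, 20, -1], [0.0317, -0.0027, 0, 0, 0, 22.5, -1], [0.0338, -0.0025, 0, 0, 0, 25, -1], [0.036, -0.0023, 0, 0, 0, 27.5, -1], [0.0381, -0.0019, 0, 0, 0, 30, -1], [0.0401, -0.0015, 0, 0, 0, 32.5, -1], [0.0422, -0.001, 0, 0, 0, 35, -1], [0.0443, -0.0004, 0, 0, 0, 37.5, -1], [0.0463, 0.0003, 0, 0, 0, 40, -1], [0.0483, 0.0011, 0, 0, 0, 42.5, -1]]])

```text
time_s: 5.4
tool_pos: [0.5927, 0.0008, 0.168]
tool_rot: [180.0, 0.2, 140.5]
force: [1.5, -1.9, -1.4]
grip_width: 0.0005
```

```bash
python3 - <<'E'
from cell import env
import cv2,numpy as np
ims=[env.read_camera(n)["frame"] for n in ["scene","side"]]
cv2.imwrite("pics/c.png",cv2.resize(np.hstack([ims[0][180:360,320:520],ims[1][80:260,270:470]]),(800,360)))
cv2.imwrite("pics/cw.png",env.read_camera("wrist")["frame"])
o=env.get_obs(); print(o["time_s"],o["tool_pos"],o["tool_rot"],o["force"],o["qpos"])
E
```

```text
5.55 [0.59227419 0.00111979 0.16790625] [-1.79974472e+02  9.70347940e-02  1.40621412e+02] [ 0.82370128 -4.55437551  0.10373117] [-29.03157672  14.22698056  30.80102403  96.94897856  -7.5700161
  70.86028177  54.09908584]
```

View pics/c.png

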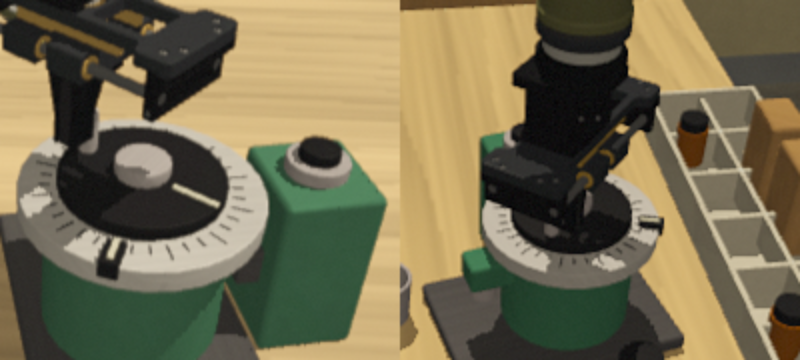

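View pics/cw.png

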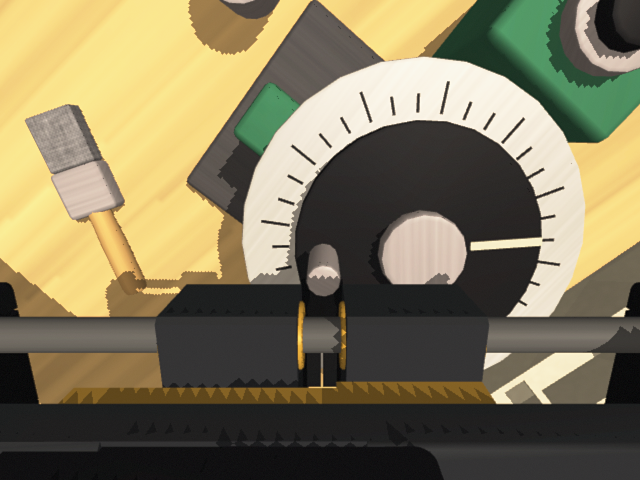

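The peg moves with the finger and the dial stays seated. The mark in the crop runs from (173,186) to (219,206). I'll measure its angle and plan the next stretch.

```bash
cat > meas.py <<'E'
from fit import *
def toplane(uv,c,z):
    R=cv2.Rodrigues(c["rvec"])[0]; o=-R.T@c["tvec"].ravel(); d=R.T@np.linalg.inv(c["intrinsics"])@np.array([*uv,1.])
    return o+d*(z-o[2])/d[2]
C=np.array([.6081,.048])
def ang(p,q): return np.degrees(np.arctan2(q[1]-p[1],q[0]-p[0]))
E
python3 - <<'E'
from meas import *
from mv import *
from cell import env
c=env.read_camera("scene")
a=toplane((320+173/2,180+93),c,.152);b=toplane((320+219/2,180+103),c,.152)
print(a,b,ang(a,b),ang(C,b),np.hypot(*(b[:2]-C)))
def pose(phi,off=.0165):
    a=np.radians(phi); t=np.array([np.sin(a),-np.cos(a)])
    p=C+.046*np.array([np.cos(a),np.sin(a)])-off*t
    return [*p,.168], np.degrees(np.arctan2(t[1],t[0]))%360
p0,y0=pose(-129.4)
show([inc(p0,y0,*pose(-129.4-2.4*k)) for k in range(1,21)])
E
```

```text
[0.62328655 0.0683999  0.152     ] [0.64303509 0.09682287 0.152     ] 55.208070653503604 54.41447283848906 0.06003443899943173
[[0.0019,-0.0007,-0,0,0,2.4,-1],[0.0039,-0.0012,-0,0,0,4.8,-1],[0.0059,-0.0017,-0,0,0,7.2,-1],[0.0079,-0.0021,-0,0,0,9.6,-1],[0.0099,-0.0024,-0,0,0,12,-1],[0.012,-0.0027,-0,0,0,14.4,-1],[0.014,-0.0028,-0,0,0,16.8,-1],[0.016,-0.0029,-0,0,0,19.2,-1],[0.0181,-0.0028,-0,0,0,21.6,-1],[0.0201,-0.0027,-0,0,0,24,-1],[0.0222,-0.0025,-0,0,0,26.4,-1],[0.0242,-0.0023,-0,0,0,28.8,-1],[0.0262,-0.0019,-0,0,0,31.2,-1],[0.0282,-0.0014,-0,0,0,33.6,-1],[0.0302,-0.0009,-0,0,0,36,-1],[0.0321,-0.0003,-0,0,0,38.4,-1],[0.0341,0.0004,-0,0,0,40.8,-1],[0.036,0.0012,-0,0,0,43.2,-1],[0.0378,0.002,-0,0,0,45.6,-1],[0.0396,0.003,-0,0,0,48,-1]]
```

Request:
servo_tool(increments=[[[0.0019, -0.0007, 0, 0, 0, 2.4, -1], [0.0039, -0.0012, 0, 0, 0, 4.8, -1], [0.0059, -0.0017, 0, 0, 0, 7.2, -1], [0.0079, -0.0021, 0, 0, 0, 9.6, -1], [0.0099, -0.0024, 0, 0, 0, 12, -1], [0.012, -0.0027, 0, 0, 0, 14.4, -1], [0.014, -0.0028, 0, 0, 0, 16.8, -1], [0.016, -0.0029, 0, 0, 0, 19.2, -1], [0.0181, -0.0028, 0, 0, 0, 21.6, -1], [0.0201, -0.0027, 0, 0, 0, 24, -1], [0.0222, -0.0025, 0, 0, 0, 26.4, -1], [0.0242, -0.0023, 0, 0, 0, 28.8, -1], [0.0262, -0.0019, 0, 0, 0, 31.2, -1], [0.0282, -0.0014, 0, 0, 0, 33.6, -1], [0.0302, -0.0009, 0, 0, 0, 36, -1], [0.0321, -0.0003, 0, 0, 0, 38.4, -1], [0.0341, 0.0004, 0, 0, 0, 40.8, -1], [0.036, 0.0012, 0, 0, 0, 43.2, -1], [0.0378, 0.002, 0, 0, 0, 45.6, -1], [0.0396, 0.003, 0, 0, 0, 48, -1]]])

```text
time_s: 7.6
tool_pos: [0.5622, 0.0289, 0.1674]
tool_rot: [-179.8, 0.1, 92.5]
force: [-2.5, -3.5, 1.5]
grip_width: 0.0003
```

```bash
python3 - <<'E'
from cell import env
import cv2,numpy as np
c=env.read_camera("scene")["frame"]; cv2.imwrite("pics/d_full.png",c)
cv2.imwrite("pics/d.png",cv2.resize(c[230:340,320:480],None,fx=5,fy=5,interpolation=cv2.INTER_CUBIC))
c=env.read_camera("side")["frame"]
cv2.imwrite("pics/ds.png",cv2.resize(c[130:250,290:420],None,fx=5,fy=5,interpolation=cv2.INTER_CUBIC))
cv2.imwrite("pics/dw.png",env.read_camera("wrist")["frame"])
o=env.get_obs(); print(o["time_s"],o["tool_pos"],o["tool_rot"],o["force"])
E
```

```text
7.75 [0.56244248 0.02956196 0.16731705] [-1.79872818e+02  1.33050906e-02  9.26949382e+01] [-3.2924977  -2.68325316  0.86484632]
```

View pics/d.png

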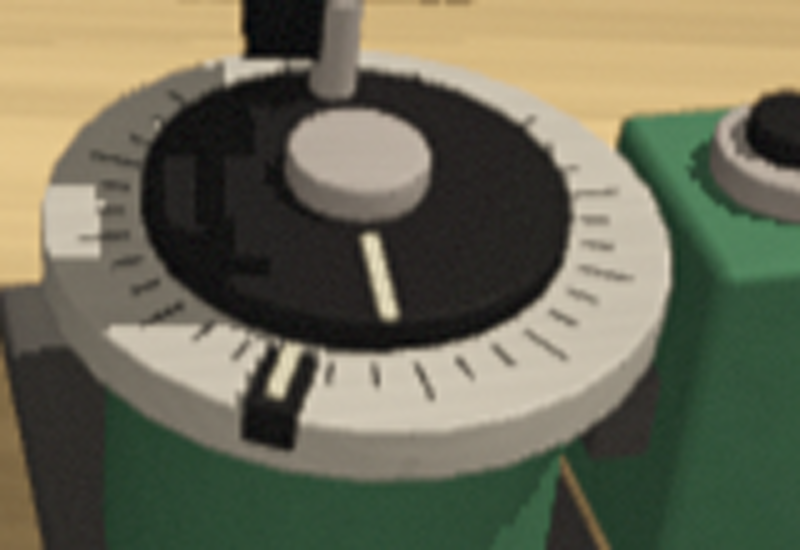

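View pics/ds.png

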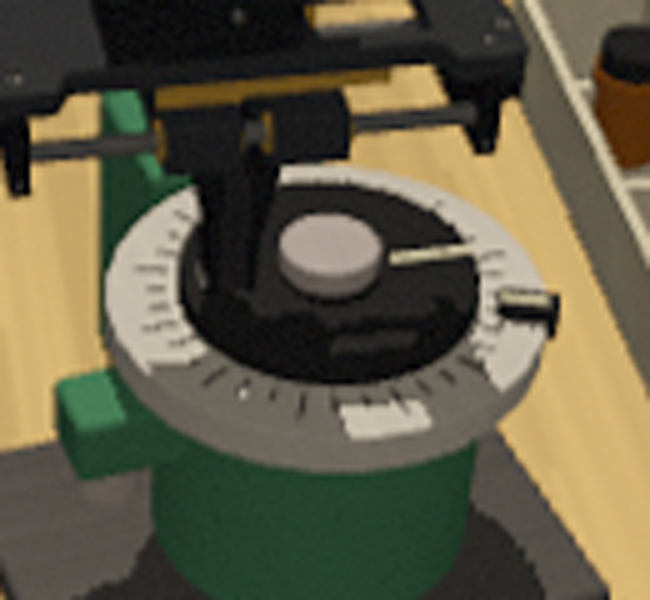

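View pics/dw.png

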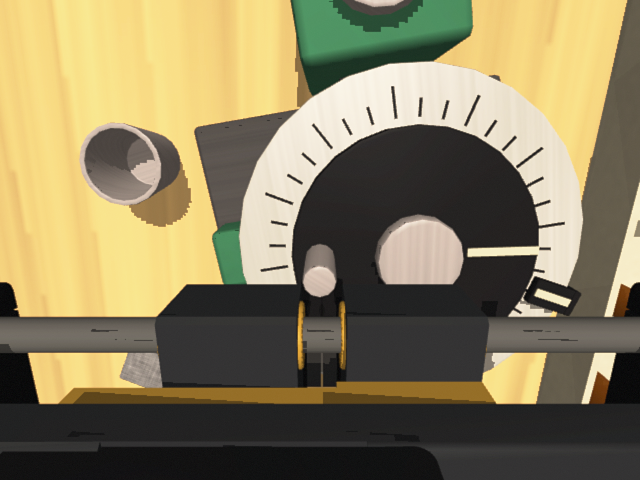

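```bash
python3 - <<'E'
from meas import *
from cell import env
c=env.read_camera("scene");w=env.read_camera("wrist");s=env.read_camera("side")
def rep(n,c,f,mi,mo,ti,to):
    a,b=[toplane(f(*p),c,.152) for p in (mi,mo)]; d,e=[toplane(f(*p),c,.146) for p in (ti,to)]
    print(n,"mark line",ang(a,b),"from C",ang(C,b),"r",np.hypot(*(a[:2]-C)),np.hypot(*(b[:2]-C)),"| tab",ang(d,e),ang(C,e),np.hypot(*(d[:2]-C)),np.hypot(*(e[:2]-C)))
rep("scene",c,lambda u,v:((u+.5)/5-.5+320,(v+.5)/5-.5+230),(370,234),(391,321),(291,345),(275,397))
rep("side",s,lambda u,v:((u+.5)/5-.5+290,(v+.5)/5-.5+130),(389,259),(474,246),(500,298),(547,302))
rep("wrist",w,lambda u,v:(u,v),(468,252),(539,250.5),(537,292),(571,301))
E
```

```text
scene mark line 4.9766116707684045 from C 5.308857428781156 r 0.024045401392291662 0.06013733599077317 | tab -12.957167880023448 -16.099813670984258 0.06690582940354481 0.08742432793755187
side mark line 7.133564197513648 from C 8.113077313302922 r 0.025174417742989477 0.06091441060785927 | tab -14.612496632721372 -15.207293625900112 0.06749688720711715 0.08580946608329962
wrist mark line 3.901457424847142 from C 5.730993238383121 r 0.023767825242903176 0.05760776101895203 | tab -12.637088536871833 -14.858785167089511 0.06663200482129143 0.08544756383055079
```

Mark ≈ 6°, tab ≈ -15.5°, so about 21° remain. I'll push 17° more, then measure again.

```bash
cat >> mv.py <<'E'
C=np.array([.6081,.048])
def pose(phi,off=.0165,z=.168):
    a=np.radians(phi); t=np.array([np.sin(a),-np.cos(a)])
    p=C+.046*np.array([np.cos(a),np.sin(a)])-off*t
    return [*p,z], np.degrees(np.arctan2(t[1],t[0]))%360
E
python3 - <<'E'
from mv import *
p0,y0=pose(-177.4)
show([inc(p0,y0,*pose(-177.4-x)) for x in [2,4,6,8,10,12,14,15.5,16.5,17]])
E
```

```text
[[0.0016,-0.0005,-0,0,0,2,-1],[0.0032,-0.001,-0,0,0,4,-1],[0.0049,-0.0015,-0,0,0,6,-1],[0.0066,-0.0018,-0,0,0,8,-1],[0.0082,-0.0022,-0,0,0,10,-1],[0.0099,-0.0024,-0,0,0,12,-1],[0.0116,-0.0026,-0,0,0,14,-1],[0.0129,-0.0027,-0,0,0,15.5,-1],[0.0137,-0.0028,-0,0,0,16.5,-1],[0.0142,-0.0028,-0,0,0,17,-1]]
```

Request:
servo_tool(increments=[[[0.0016, -0.0005, 0, 0, 0, 2, -1], [0.0032, -0.001, 0, 0, 0, 4, -1], [0.0049, -0.0015, 0, 0, 0, 6, -1], [0.0066, -0.0018, 0, 0, 0, 8, -1], [0.0082, -0.0022, 0, 0, 0, 10, -1], [0.0099, -0.0024, 0, 0, 0, 12, -1], [0.0116, -0.0026, 0, 0, 0, 14, -1], [0.0129, -0.0027, 0, 0, 0, 15.5, -1], [0.0137, -0.0028, 0, 0, 0, 16.5, -1], [0.0142, -0.0028, 0, 0, 0, 17, -1], [0.0142, -0.0028, 0, 0, 0, 17, -1], [0.0142, -0.0028, 0, 0, 0, 17, -1]]])

```text
time_s: 9.1
tool_pos: [0.5591, 0.0445, 0.1672]
tool_rot: [-179.9, -0.0, 75.7]
force: [-4.9, -1.4, 1.1]
grip_width: 0.0003
```

```bash
cat > snap.py <<'E'
import sys
from cell import env
import cv2,numpy as np
n=sys.argv[1]
c=env.read_camera("scene")["frame"]; cv2.imwrite(f"pics/{n}_full.png",c)
cv2.imwrite(f"pics/{n}.png",cv2.resize(c[255:315,350:430],None,fx=10,fy=10,interpolation=cv2.INTER_CUBIC))
c=env.read_camera("side")["frame"]
cv2.imwrite(f"pics/{n}s.png",cv2.resize(c[160:220,330:410],None,fx=10,fy=10,interpolation=cv2.INTER_CUBIC))
c=env.read_camera("wrist")["frame"];cv2.imwrite(f"pics/{n}w_full.png",c)
cv2.imwrite(f"pics/{n}w.png",cv2.resize(c[200:340,380:600],None,fx=3.6,fy=3.6,interpolation=cv2.INTER_CUBIC))
o=env.get_obs(); print(o["time_s"],o["tool_pos"],o["tool_rot"],o["force"])
E
python3 snap.py e
```

```text
9.25 [0.55909719 0.04459027 0.16719504] [-1.79874990e+02 -8.10740767e-03  7.56776966e+01] [-5.7301908  -1.94529585  1.19262598]
```

View pics/e.png

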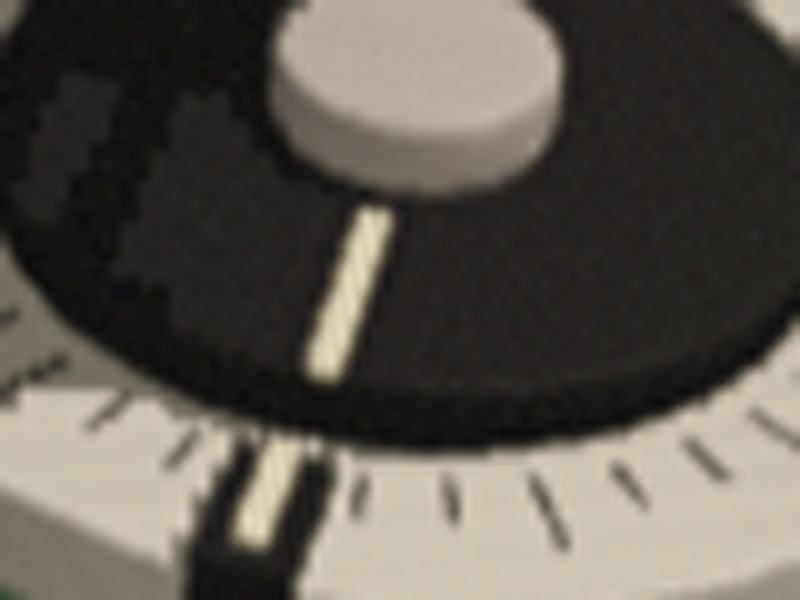

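View pics/es.png

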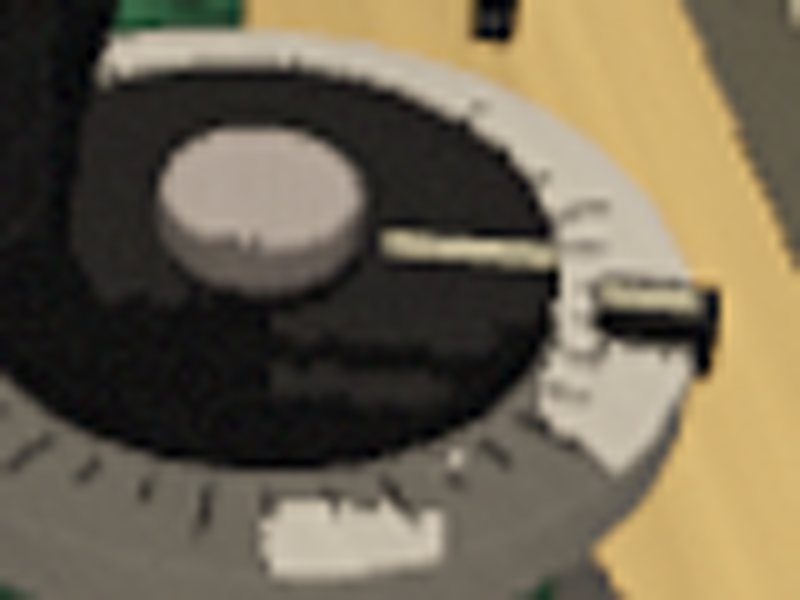

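View pics/ew.png

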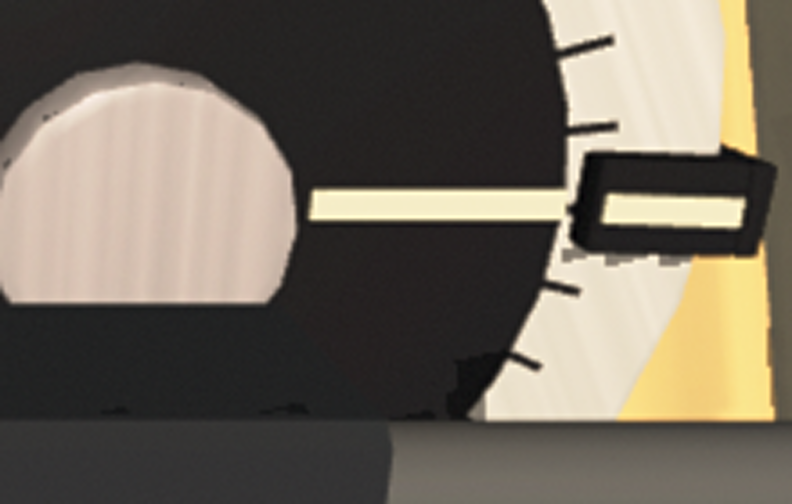

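```bash
cat > ref.py <<'E'
# joint refine: mark angle d, tab angle t (world), per-camera px offset, centre free
from fit import *
from cell import env
def run(O):
    cams={n:env.read_camera(n) for n in O}; names=list(O)
    def P(p):
        x,y,d,t=p[:4]; g=lambda r,a,z:[x+r*np.cos(a),y+r*np.sin(a),z]
        return [g(.025,d,.152),g(.059,d,.152),g(.068,t,.146),g(.087,t,.146),[x,y,.164]]
    def solve(names):
        def res(p):
            r=[]
            for i,n in enumerate(names):
                uv=proj(P(p),cams[n])+p[4+2*i:6+2*i]
                ob=np.array(O[n]); m=~np.isnan(ob[:,0]); r+=list((uv-ob)[m].ravel())
            return np.array(r+list(p[4:]/3)+[(p[0]-.6081)/.001,(p[1]-.048)/.001])
        s=least_squares(res,[.6081,.048,-.2,-.27]+[0]*(2*len(names)))
        print(names,"C",np.round(s.x[:2],4),"mark %.2f tab %.2f diff %.2f"%(*np.degrees(s.x[2:4]),np.degrees(s.x[2]-s.x[3])),np.round(s.x[4:],1),"rms",np.round(np.sqrt(np.mean(res(s.x)**2)),2))
    solve(names)
    for n in names: solve([n])
E
python3 - <<'E'
from ref import *
nan=(np.nan,np.nan)
S=lambda u,v:((u+.5)/10-.5+350,(v+.5)/10-.5+255); D=lambda u,v:((u+.5)/10-.5+330,(v+.5)/10-.5+160); W=lambda u,v:((u+.5)/3.6-.5+380,(v+.5)/3.6-.5+200)
run(dict(scene=[S(376,207),S(322,380),S(286,432),S(250,547),S(419,65)],
 side=[D(382,243),D(556,256),D(600,290),D(700,302),D(262,190)],
 wrist=[W(311,205),W(567,205),W(603,209),W(744,213),nan]))
E
```

```text
['scene', 'side', 'wrist'] C [0.6075 0.0483] mark -14.15 tab -16.26 diff 2.11 [-0.3  0.5  0.1 -0.6 -2.8 -1.1] rms 0.59
['scene'] C [0.608 0.048] mark -14.62 tab -16.53 diff 1.91 [0.1 0.3] rms 0.82
['side'] C [0.6081 0.048 ] mark -11.98 tab -14.70 diff 2.72 [-0.3 -0.2] rms 0.14
['wrist'] C [0.6075 0.0483] mark -14.10 tab -16.24 diff 2.14 [-2.9 -1. ] rms 0.44
```

All views put the mark 2–2.7° short. I'll push 1.5° more, settle and look again.

```bash
python3 - <<'E'
from mv import *
p0,y0=pose(-194.4)
show([inc(p0,y0,*pose(-194.4-x)) for x in [.5,1,1.5,2,3]])
E
```

```text
[[0.0004,-0.0001,-0,0,0,0.5,-1],[0.0008,-0.0003,-0,0,0,1,-1],[0.0012,-0.0004,-0,0,0,1.5,-1],[0.0016,-0.0005,-0,0,0,2,-1],[0.0024,-0.0008,-0,0,0,3,-1]]
```

Request:
servo_tool(increments=[[[0.0004, -0.0001, 0, 0, 0, 0.5, -1], [0.0008, -0.0002, 0, 0, 0, 1, -1], [0.0012, -0.0003, 0, 0, 0, 1.5, -1], [0.0012, -0.0003, 0, 0, 0, 1.5, -1], [0.0012, -0.0003, 0, 0, 0, 1.5, -1], [0.0012, -0.0003, 0, 0, 0, 1.5, -1]]])

```text
time_s: 10.0
tool_pos: [0.559, 0.0458, 0.1672]
tool_rot: [-179.9, 0.0, 74.2]
force: [-5.2, -2.2, 1.2]
grip_width: 0.0004
```

```bash
python3 snap.py f
```

```text
10.15 [0.55902101 0.04572909 0.16721308] [-1.79864057e+02  9.45323903e-05  7.41700642e+01] [-5.24630686 -1.9500998   1.13004182]
```

View pics/f.png

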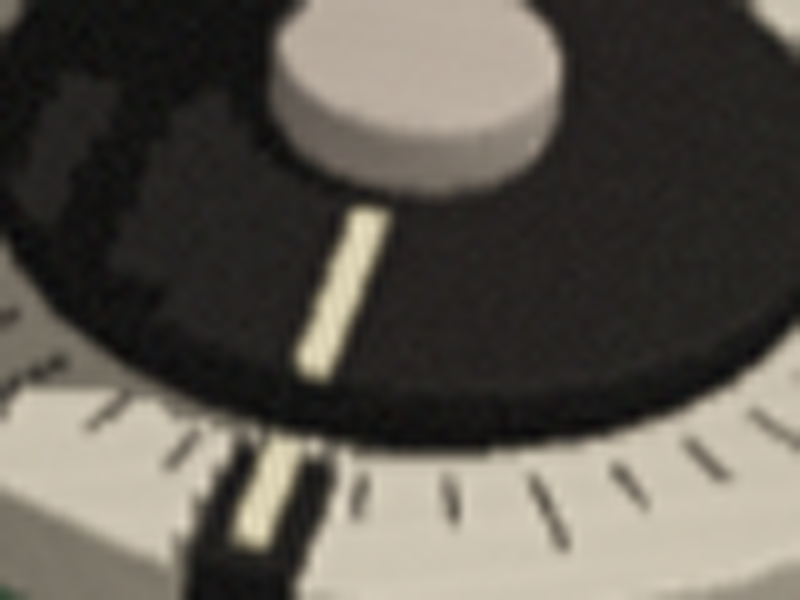

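View pics/fs.png

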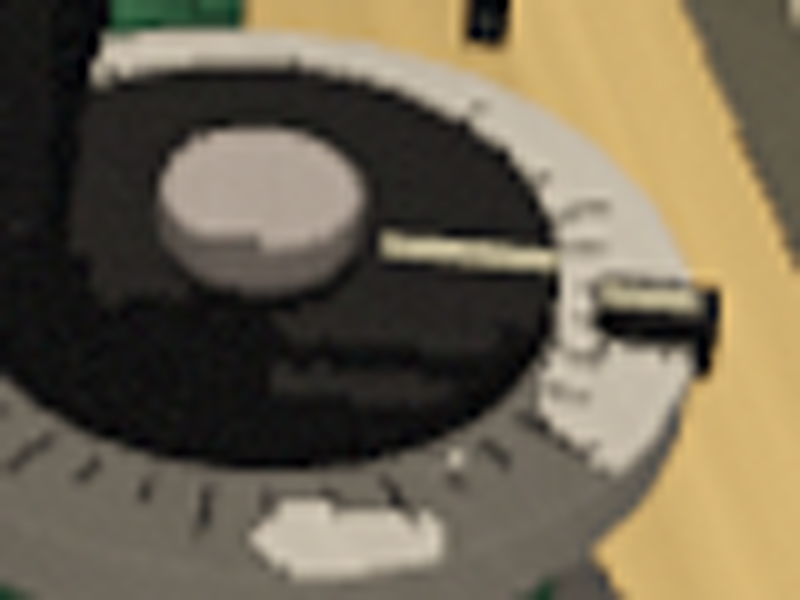

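View pics/fw.png

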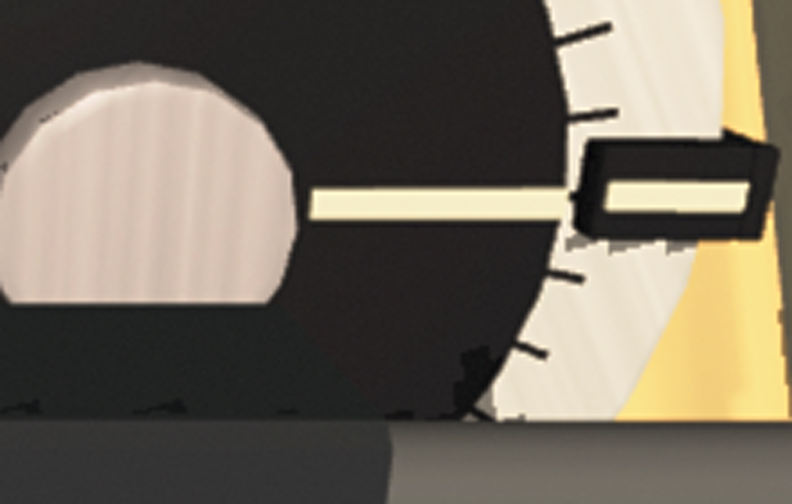

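```bash
cat > seg.py <<'E'
import sys
from ref import *
n=sys.argv[1]
def ends(im,box,ref):
    x0,y0,x1,y1=box; a=im[y0:y1,x0:x1].astype(float); a=cv2.resize(a,None,fx=4,fy=4,interpolation=cv2.INTER_CUBIC)
    return a
w=cv2.imread(f"pics/{n}w_full.png").astype(int)
def comp(im,seed,thr,sc=4):
    g=cv2.resize(im.astype(np.uint8),None,fx=sc,fy=sc,interpolation=cv2.INTER_CUBIC).min(2)
    nl,lab=cv2.connectedComponents((g>thr).astype(np.uint8)); l=lab[int(seed[1]*sc),int(seed[0]*sc)]
    ys,xs=np.nonzero(lab==l); assert l>0
    r=cv2.minAreaRect(np.stack([xs,ys],1).astype(np.float32)); b=cv2.boxPoints(r)
    d=[np.linalg.norm(b[0]-b[1]),np.linalg.norm(b[1]-b[2])]
    e=[(b[0]+b[3])/2,(b[1]+b[2])/2] if d[0]>d[1] else [(b[0]+b[1])/2,(b[2]+b[3])/2]
    e=[(q+.5)/sc-.5 for q in e]; print("len/wid",np.round(np.array(r[1])/sc,1),np.round(e,2).tolist()); return e
E
cat > runseg.py <<'E'
from seg import *
import json
seeds=json.loads(sys.argv[2]); O={}
nan=(np.nan,np.nan); c0={"scene":(391.4,261.05),"side":(355.75,178.55),"wrist":nan}
for k,(ms,ts,thr,flip) in seeds.items():
    f={"scene":"_full","side":"s_full","wrist":"w_full"}[k]
    im=cv2.imread(f"pics/{n}{f}.png")
    m=comp(im,ms,thr);t=comp(im,ts,thr)
    key=(lambda p:p[0]) if flip=="x" else (lambda p:p[1])
    O[k]=[*sorted(m,key=key),*sorted(t,key=key),c0[k]]
run(O)
E
python3 runseg.py f '{"wrist":[[500,256.5],[568,254.5],150,"x"],"scene":[[384,284],[376.5,304],130,"y"]}'
echo; python3 runseg.py e '{"wrist":[[500,256.5],[568,258.5],150,"x"],"scene":[[385,284],[376.5,304],130,"y"]}'
```

```text
len/wid [340.4 239.5] [[246.0, 162.8000030517578], [584.0, 203.4199981689453]]
len/wid [38.9  7.5] [[548.1500244140625, 253.9600067138672], [587.0999755859375, 254.38999938964844]]
len/wid [ 3.2 16.8] [[380.6300048828125, 291.4800109863281], [386.7099914550781, 275.8599853515625]]
len/wid [ 4.5 11.7] [[373.7300109863281, 307.989990234375], [379.7799987792969, 297.9200134277344]]
['wrist', 'scene'] C [0.6014 0.0723] mark -0.56 tab -22.94 diff 22.39 [-23.9   7.8 -18.5   2.6] rms 43.96
['wrist'] C [0.6016 0.0723] mark 1.86 tab -23.33 diff 25.19 [-23.7   9.2] rms 61.94
['scene'] C [0.6079 0.0481] mark -16.65 tab -16.75 diff 0.09 [0.5 0.2] rms 0.86

len/wid [340.1 239.1] [[246.1999969482422, 163.0800018310547], [583.7899780273438, 204.02000427246094]]
len/wid [38.6  7.8] [[547.25, 257.44000244140625], [585.8099975585938, 258.9100036621094]]
len/wid [ 3.1 16.8] [[381.6199951171875, 291.7099914550781], [387.2699890136719, 275.9100036621094]]
len/wid [ 4.4 11.7] [[373.760009765625, 308.05999755859375], [379.6700134277344, 297.9200134277344]]
['wrist', 'scene'] C [0.6013 0.0722] mark 0.05 tab -23.61 diff 23.66 [-23.8   9.3 -18.    2.8] rms 43.92
['wrist'] C [0.6015 0.0722] mark 2.37 tab -24.07 diff 26.44 [-23.6  10.6] rms 61.88
['scene'] C [0.6079 0.0481] mark -15.37 tab -16.80 diff 1.42 [0.5 0.2] rms 0.84
```

```bash
cat > wr.py <<'E'
from seg import *
from meas import toplane,ang
import json
ms=json.loads(sys.argv[2]);ts=json.loads(sys.argv[3]);xm=int(sys.argv[4])
c=env.read_camera("wrist")
im=cv2.imread(f"pics/{n}w_full.png"); im2=im.copy(); im2[:,xm:]=0
m=sorted(comp(im2,ms,150),key=lambda p:p[0]); t=sorted(comp(im,ts,150),key=lambda p:p[0])
# exclude half-px issues: line direction only
M=[toplane(p,c,.152) for p in m];T=[toplane(p,c,.146) for p in t]
print("mark dir",ang(*M),"tab dir",ang(*T))
# offset of tab-line centre from the mark's line (m) -> angle at r .0775
a=np.radians(ang(*M)); nrm=np.array([-np.sin(a),np.cos(a)]); d=((T[0]+T[1])/2-M[0])[:2]@nrm
print("tab centre off mark line mm",d*1e3,"-> deg",np.degrees(d/.0775))
print("mark line offset from C mm",((M[0][:2]-np.array([.6081,.048]))@nrm)*1e3)
E
python3 wr.py f '[500,256.5]' '[568,254.5]' 533
```

```text
len/wid [ 8. 66.] [[466.1199951171875, 256.1199951171875], [532.1199951171875, 256.1199951171875]]
len/wid [38.9  7.5] [[548.1500244140625, 253.9600067138672], [587.0999755859375, 254.38999938964844]]
mark dir -15.877220962200973 tab dir -16.54242685119464
tab centre off mark line mm -0.857923249278317 -> deg -0.6342629849006144
mark line offset from C mm 1.0441916322149738
```

The estimates of what remains are wrist 0.6°, scene 0.1° and side about 1°. I'll nudge a further 0.5°.

Request:
servo_tool(increments=[[[0.0002, -0.0001, 0, 0, 0, 0.3, -1], [0.0004, -0.0001, 0, 0, 0, 0.5, -1], [0.0004, -0.0001, 0, 0, 0, 0.5, -1], [0.0004, -0.0001, 0, 0, 0, 0.5, -1], [0.0004, -0.0001, 0, 0, 0, 0.5, -1]]])

```text
time_s: 10.9
tool_pos: [0.5589, 0.0461, 0.1672]
tool_rot: [-179.9, 0.0, 73.7]
force: [-4.9, -1.6, 1.2]
grip_width: 0.0005
```

```bash
python3 snap.py g;python3 wr.py g '[500,256.5]' '[568,254]' 533;  python3 runseg.py g '{"scene":[[384,284],[376.5,304],130,"y"]}'
```

```text
11.05 [0.5589398  0.04614178 0.16716961] [-1.79853079e+02  8.73651427e-03  7.36752069e+01] [-6.83692511 -1.61180609  1.25330805]
len/wid [ 8. 66.] [[466.1199951171875, 256.1199951171875], [532.1199951171875, 256.1199951171875]]
len/wid [ 7.2 39. ] [[548.3800048828125, 252.75], [587.3800048828125, 252.75]]
mark dir -16.37519851975341 tab dir -16.37599316503791
tab centre off mark line mm -0.12181840165635137 -> deg -0.09006039073468917
mark line offset from C mm 1.0290642444601035
len/wid [ 3.2 16.7] [[380.2900085449219, 291.3399963378906], [386.5, 275.82000732421875]]
len/wid [ 4.5 11.8] [[373.7099914550781, 308.07000732421875], [379.7900085449219, 297.92999267578125]]
['scene'] C [0.6079 0.048 ] mark -17.11 tab -16.72 diff -0.39 [0.4 0.2] rms 0.86
['scene'] C [0.6079 0.048 ] mark -17.11 tab -16.72 diff -0.39 [0.4 0.2] rms 0.86
```

View pics/gw.png

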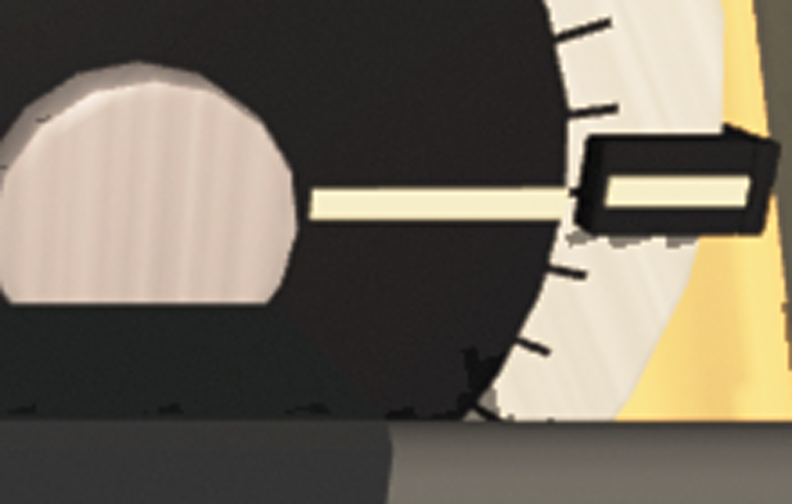

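The lines are now parallel in the wrist view: -0.1° by wrist, -0.4° by scene. I'll take the finger straight back off the peg and then up.

Request:
servo_tool(increments=[[[-0.002, 0, 0, 0, 0, 0, -1], [-0.006, 0, 0, 0, 0, 0, -1], [-0.012, 0, 0, 0, 0, 0, -1], [-0.018, 0, 0, 0, 0, 0, -1], [-0.024, 0, 0, 0, 0, 0, -1], [-0.028, 0, -0.002, 0, 0, 0, -1], [-0.03, 0, -0.012, 0, 0, 0, -1], [-0.03, 0, -0.03, 0, 0, 0, -1], [-0.03, 0, -0.05, 0, 0, 0, -1], [-0.03, 0, -0.065, 0, 0, 0, -1], [-0.03, 0, -0.07, 0, 0, 0, -1], [-0.03, 0, -0.07, 0, 0, 0, -1]]])

```text
time_s: 12.35
tool_pos: [0.552, 0.017, 0.2384]
tool_rot: [179.9, -0.1, 73.6]
force: [0.1, -0.5, -1.5]
grip_width: 0.0006
```

```bash
python3 snap.py h; python3 - <<'E'
from mv import *
p,y=pose(-196.4); print(p,y)
E
python3 runseg.py h '{"scene":[[384,284],[376.5,304],130,"y"]}'
```

```text
12.5 [0.55102092 0.01694768 0.23666152] [-1.79925654e+02  3.71326289e-02  7.36279578e+01] [-0.15231546 -0.04980953  0.06063819]
[np.float64(0.5593129231332499), np.float64(0.04515902643486136), 0.168] 73.60000000000001
len/wid [ 3.1 16.7] [[380.2699890136719, 291.3299865722656], [386.4700012207031, 275.80999755859375]]
len/wid [ 4.3 11.6] [[373.75, 308.0], [379.67999267578125, 298.0199890136719]]
['scene'] C [0.6079 0.048 ] mark -17.12 tab -16.73 diff -0.39 [0.4 0.2] rms 0.84
['scene'] C [0.6079 0.048 ] mark -17.12 tab -16.73 diff -0.39 [0.4 0.2] rms 0.84
```

View pics/hw_full.png

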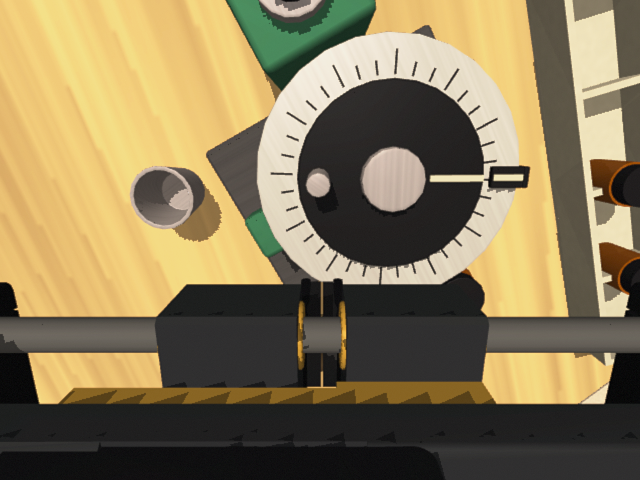

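View pics/hs.png

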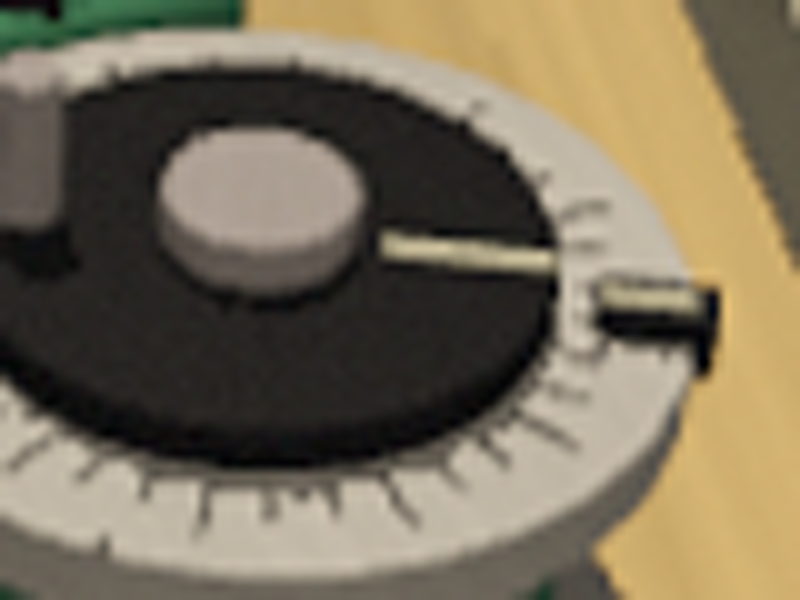

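View pics/h_full.png

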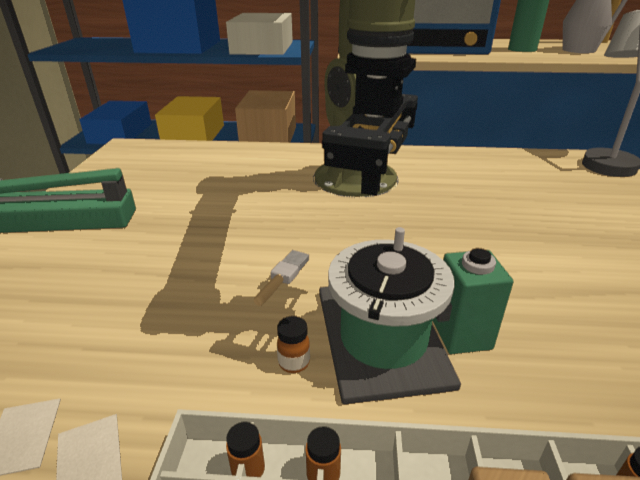

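```bash
python3 wr.py h '[455,179]' '[508,177]' 482; python3 - <<'E'
from mv import *
p0=[.5509,.0164,.238]
D=inc(p0,73.6,[.5805,.175,.23],73.6); print(D)
E
```

```text
len/wid [ 5.9 51.3] [[429.8699951171875, 178.1199951171875], [481.1400146484375, 177.83999633789062]]
len/wid [28.7  5.5] [[493.6199951171875, 177.1199951171875], [522.3800048828125, 177.1199951171875]]
mark dir -16.133229363580924 tab dir -16.44727614209428
tab centre off mark line mm -0.2548490993453792 -> deg -0.18841003619613494
mark line offset from C mm 0.6307288924940913
[ 0.1605045  -0.01638366  0.008       0.          0.         -0.        ]
```

View pics/hw.png

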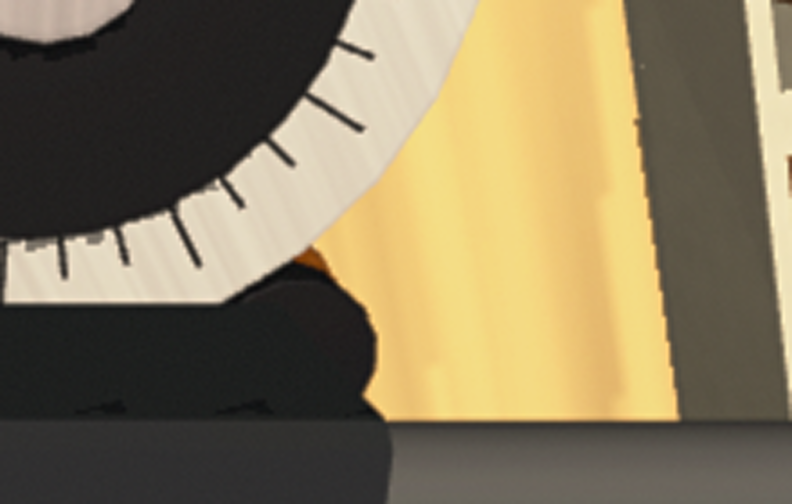

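With the finger off, the mark is aligned within about 0.3°. Next I'll go over the start button.

Request:
servo_tool(increments=[[[0.008, -0.001, 0, 0, 0, 0, -1], [0.025, -0.002, 0.001, 0, 0, 0, -1], [0.045, -0.004, 0.002, 0, 0, 0, -1], [0.068, -0.007, 0.003, 0, 0, 0, -1], [0.092, -0.009, 0.004, 0, 0, 0, -1], [0.115, -0.012, 0.005, 0, 0, 0, -1], [0.135, -0.014, 0.006, 0, 0, 0, -1], [0.15, -0.015, 0.007, 0, 0, 0, -1], [0.158, -0.016, 0.012, 0, 0, 0, -1], [0.1605, -0.0165, 0.025, 0, 0, 0, -1], [0.1605, -0.0165, 0.04, 0, 0, 0, -1], [0.1605, -0.0165, 0.053, 0, 0, 0, -1], [0.1605, -0.0165, 0.06, 0, 0, 0, -1], [0.1605, -0.0165, 0.062, 0, 0, 0, -1], [0.1605, -0.0165, 0.062, 0, 0, 0, -1]]])

```text
time_s: 14.1
tool_pos: [0.5809, 0.175, 0.1753]
tool_rot: [-180.0, 0.0, 73.6]
force: [-0.5, -1.3, -0.4]
grip_width: 0.0006
```

```bash
python3 - <<'E'
from cell import env
import cv2,numpy as np
a=env.read_camera("scene")["frame"][200:320,400:540];b=env.read_camera("side")["frame"][100:220,280:420]
cv2.imwrite("pics/i.png",cv2.resize(np.hstack([a,b]),(784,336),interpolation=cv2.INTER_CUBIC))
cv2.imwrite("pics/iw.png",env.read_camera("wrist")["frame"])
o=env.get_obs(); print(o["time_s"],o["tool_pos"],o["tool_rot"],o["force"])
E
```

```text
14.25 [0.58144626 0.17552247 0.17630098] [ 1.79943963e+02 -5.19575283e-02  7.36101185e+01] [-0.44986812  0.76542765  0.48792542]
```

View pics/i.png

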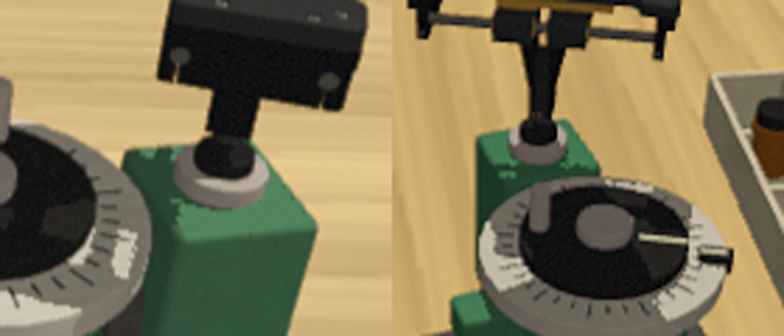

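View pics/iw.png

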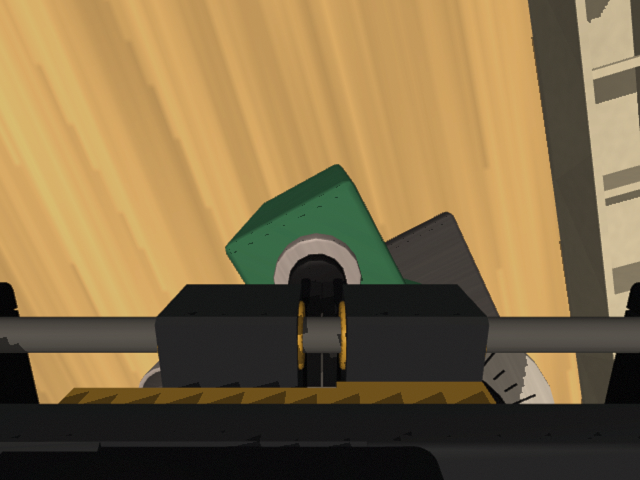

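The finger is centred over the button. I'll press down slowly to about the expected full travel.

Request:
servo_tool(increments=[[[0, 0, 0.005, 0, 0, 0, -1], [0, 0, 0.01, 0, 0, 0, -1], [0, 0, 0.013, 0, 0, 0, -1], [0, 0, 0.015, 0, 0, 0, -1], [0, 0, 0.017, 0, 0, 0, -1], [0, 0, 0.019, 0, 0, 0, -1], [0, 0, 0.021, 0, 0, 0, -1], [0, 0, 0.022, 0, 0, 0, -1], [0, 0, 0.022, 0, 0, 0, -1], [0, 0, 0.022, 0, 0, 0, -1]]])

```text
time_s: 15.25
tool_pos: [0.5809, 0.1755, 0.1562]
tool_rot: [-180.0, -0.1, 73.6]
force: [-7.5, -1.2, 14.7]
grip_width: 0.0001
```

Request:
servo_tool(increments=[[[0, 0, 0.001, 0, 0, 0, -1], [0, 0, 0.002, 0, 0, 0, -1], [0, 0, 0.002, 0, 0, 0, -1], [0, 0, 0.002, 0, 0, 0, -1]]])

```text
time_s: 15.65
tool_pos: [0.5809, 0.1756, 0.156]
tool_rot: [-180.0, -0.1, 73.6]
force: [-10.5, -2.5, 23.5]
grip_width: 0.0006
```

```bash
python3 - <<'E'
from cell import env
import cv2,numpy as np
a=env.read_camera("scene")["frame"][200:320,400:540];b=env.read_camera("side")["frame"][100:220,280:420]
cv2.imwrite("pics/j.png",cv2.resize(np.hstack([a,b]),(784,336),interpolation=cv2.INTER_CUBIC))
o=env.get_obs(); print(o["time_s"],o["tool_pos"],o["tool_rot"],o["force"])
E
```

```text
15.75 [0.58089307 0.17558958 0.15601335] [-1.79964124e+02 -1.29304663e-01  7.36165270e+01] [-12.01920374  -2.29162413  24.98362804]
```

View pics/j.png

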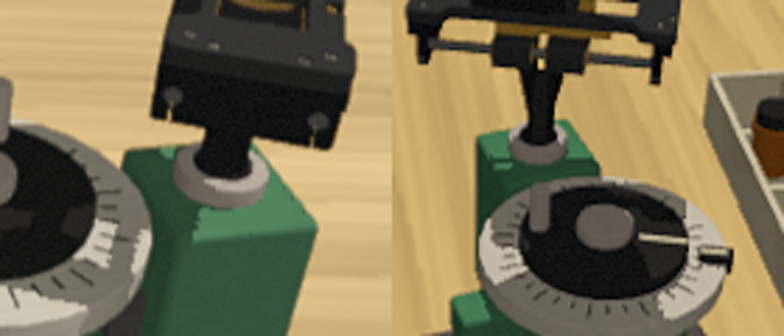

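A hard stop at z = 0.156 with about 25 N against a 4 N spring, and the button has sunk in the picture. I'll release slowly and check the contact heights.

Request:
servo_tool(increments=[[[0, 0, -0.002, 0, 0, 0, -1], [0, 0, -0.004, 0, 0, 0, -1], [0, 0, -0.004, 0, 0, 0, -1], [0, 0, -0.004, 0, 0, 0, -1]]])

```text
time_s: 16.15
tool_pos: [0.5811, 0.1756, 0.1564]
tool_rot: [180.0, -0.0, 73.6]
force: [-3.3, -1.1, 8.1]
grip_width: 0.0005
```

Request:
servo_tool(increments=[[[0, 0, -0.001, 0, 0, 0, -1], [0, 0, -0.002, 0, 0, 0, -1], [0, 0, -0.002, 0, 0, 0, -1], [0, 0, -0.002, 0, 0, 0, -1]]])

```text
time_s: 16.55
tool_pos: [0.5811, 0.1756, 0.1574]
tool_rot: [180.0, -0.0, 73.6]
force: [-2.1, -0.3, 3.5]
grip_width: 0.0005
```

Request:
servo_tool(increments=[[[0, 0, -0.001, 0, 0, 0, -1], [0, 0, -0.002, 0, 0, 0, -1], [0, 0, -0.002, 0, 0, 0, -1], [0, 0, -0.002, 0, 0, 0, -1]]])

```text
time_s: 16.95
tool_pos: [0.581, 0.1756, 0.1595]
tool_rot: [180.0, -0.0, 73.6]
force: [-0.4, 0.4, 1.7]
grip_width: 0.0007
```

Request:
servo_tool(increments=[[[0, 0, -0.001, 0, 0, 0, -1], [0, 0, -0.002, 0, 0, 0, -1], [0, 0, -0.002, 0, 0, 0, -1], [0, 0, -0.002, 0, 0, 0, -1]]])

```text
time_s: 17.35
tool_pos: [0.581, 0.1756, 0.1615]
tool_rot: [180.0, -0.0, 73.6]
force: [0.1, 1.2, 1.6]
grip_width: 0.0003
```

The spring load fades from 3.5 N at 0.1574 to 1.7 N at 0.1595, so the rest height is about 0.162. The stop at 0.156 was therefore the full 6 mm. Now I'll come clear.

Request:
servo_tool(increments=[[[0, 0, -0.005, 0, 0, 0, -1], [0, 0, -0.015, 0, 0, 0, -1], [0, 0, -0.03, 0, 0, 0, -1], [0, 0, -0.05, 0, 0, 0, -1], [-0.01, 0.01, -0.07, 0, 0, 0, -1], [-0.03, 0.02, -0.085, 0, 0, 0, -1], [-0.05, 0.04, -0.095, 0, 0, 0, -1], [-0.07, 0.05, -0.1, 0, 0, 0, -1], [-0.08, 0.06, -0.1, 0, 0, 0, -1], [-0.08, 0.06, -0.1, 0, 0, 0, -1], [-0.08, 0.06, -0.1, 0, 0, 0, -1]]])

```text
time_s: 18.45
tool_pos: [0.6158, 0.083, 0.2613]
tool_rot: [-179.9, -0.0, 73.6]
force: [0.3, 0.5, -0.2]
grip_width: 0.0005
```

```bash
python3 snap.py k; python3 runseg.py k '{"scene":[[384,284],[376.5,304],130,"y"]}'|tail -1
```

```text
18.6 [0.61547564 0.0838295  0.26103847] [-1.79930687e+02 -1.41704982e-02  7.37696792e+01] [0.53785853 0.42847012 0.44461136]
['scene'] C [0.6079 0.048 ] mark -17.11 tab -16.73 diff -0.38 [0.4 0.1] rms 0.86
```

View pics/kw_full.png

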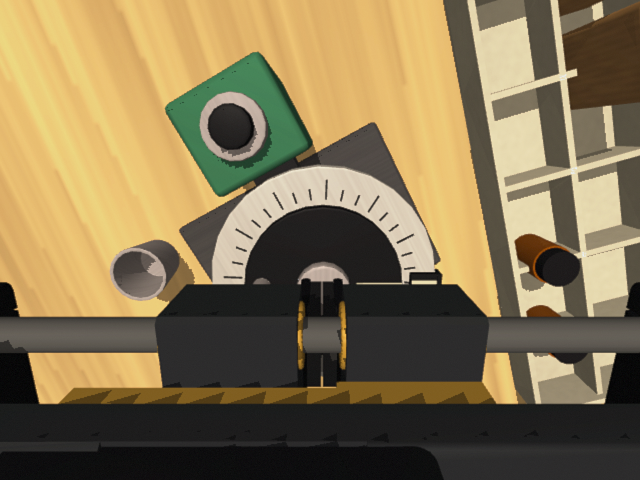

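View pics/k_full.png

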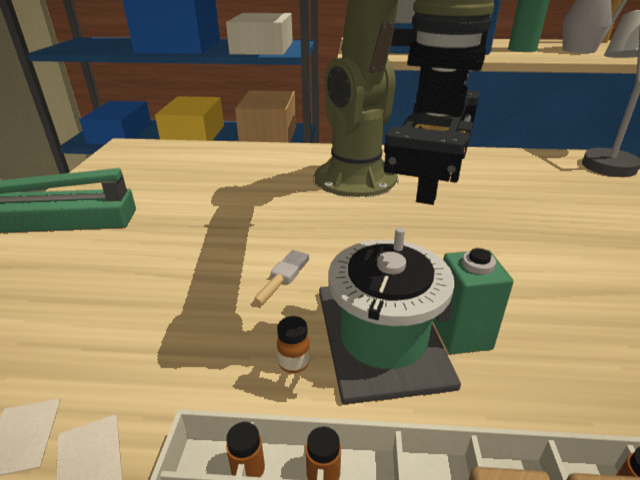

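```bash
python3 - <<'E'
from cell import env
print(env.sign_off())
E
```

```text
the job is handed in; nothing more can be done
None
```

I turned the dial about 109° clockwise by its peg with the shut fingertip and took the finger off. I then pressed start fully, came clear and handed the job in at about 19 s.

- **Alignment:** With the finger off, the mark and the tab line agree within about 0.4°. The wrist camera says the mark is 0.2–0.3° short and the scene camera says 0.4° past. After the press the scene camera still read the same. The side camera, at its coarser resolution, had suggested up to about 1° short before the last 0.5° nudge, and I did not measure it again.
- **Start button:** The finger met a hard stop at z = 0.156 m with about 25 N, well above the 4 N spring. On release the spring load faded upwards towards a rest height of about 0.162 m, which matches the full 6 mm. My camera fit had put the button top at 0.160 m, so it disagreed by about 2 mm. The button is back up.
- **Everything else:** The dial looks seated. The last pictures show the cup, jar and brush where they should be, judged by eye. The arm is clear of the scene at z = 0.26 m, with wrist force near zero.

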